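# Load the colour warmer and switch on its isolator

## Robot

A 6-joint arm with a two-finger parallel gripper is mounted at the origin on the work surface. World frame = base frame: x ahead of the robot, y to its left, z up, the work surface at z = 0. Lengths are in mm, angles in rad, forces in N, time in s.
With the tool pointing down it reaches from about 275 to 750 mm from the base axis. Payload 10.2 kg.
Tool frame: the origin (TCP) lies at the centre of the arm's flange, where the gripper is bolted on; the fingertips stand 173 mm ahead of it and the grasp point (between the pads) lies 155 mm ahead of it; z points along the fingers, y is the line along which they close (so a half turn about z gives the same grasp; the last joint's range is limited). The gripper opens to 85 mm and grips with 20 to 120 N. Pads are 22 mm wide; open, the fingers measure 114 mm over their backs; the gripper's body (76 mm by 85 mm) begins 54 mm behind the grasp point. The pads swing forward as they close: fully open they stand 13 mm farther back than shut.
Start: joints at [-1.431, 0.313, 1.498, -0, 1.331, -0.223], TCP at [186.307, -490.838, 404.694] pointing down, gripper open.
Joint ranges: [-2.94, 2.94], [-0.97, 2.17], [0.19, 2.56], [-1.23, 4.37], [0.02, 3.11], [-2.88, 2.88]. Speed limits (rad/s): [2.39, 2.39, 3.01, 3.14, 3.14, 3.14].

## Interface

Orientations are given as a unit quaternion [w, x, y, z].
In Python, from rig import ctrl gives the robot as it stands.
- The arm moves only by the tool send_path, called after ">>>" as a command line: name --argument value ..., lists and objects as JSON in quotes. Schema: {"type":"object","properties":{"motion":{"type":"array","items":{"type":"number"},"minItems":6,"maxItems":48},"aperture":{"type":"number"},"force":{"type":"number"},"only":{"type":"string"},"quiet":{"type":"boolean"},"lines":{"type":"string"}},"required":["motion"],"additionalProperties":false}. motion is one flat list of numbers that holds 1 to 8 rows one after another, with no inner brackets; each row has 6 numbers: dx, dy, dz in mm, then a rotation vector rx, ry, rz in rad; each row is the pose to reach, as a shift and turn from the pose commanded when the call began, along the tool's axes at that moment; what a row does not reach only later rows make up. A row lasts 1/10 s, in which the tool goes at most 50 mm and 0.15 rad, less where a joint would pass 70% of its speed; a pose out of reach is approached as far as the arm can. aperture is the opening from 0.0 (shut) to 1.0 (fully open), set as the call begins (left out keeps the last). The fingers move at their own pace and stop on an object; force is the grip in N (left out, the last holds). Time passes only in rows, so rows that do not move let the fingers close. The tool returns the time, the measured TCP pose, the force, the opening and the grip force at its end. only (a regular expression) keeps the lines of the reply that match it, lines (a string "A,B") keeps lines A to B, and quiet returns only ok. Input that does not fit is refused with a message, and nothing moves.
- ctrl.sense(): the state, without advancing time (a new reading comes with each control period).
- ctrl.capture(name): name is "scene" or "side" or "wrist"; returns the picture (420x560x3 uint8, red, green, blue); there is no depth.
- ctrl.calibration(name): a dict with "fx", "fy", "cx", "cy" (pixels), "position" and "attitude" of the camera in the world. Camera axes: x right, y down, z forward; pixel columns grow to the right and rows downward; lengths in mm; the calibration is good to about 2 mm. A picture is of the moment at which its call begins: read the wrist's pose just before it. calibration takes no time and is no camera call; for the wrist camera it gives the pose at the moment of the call.
- ctrl.finish_job(): hands the job in; it is judged then, once.
The state is a dict: "time_s": time; "joints": joint angles; "dq": joint speeds; "tau": joint torques, N m; "eef_pos": TCP position; "ee_rot": TCP orientation; "force": force on the tool from outside, world axes, zero at the start; "wrist_torque": the same for the moment, N m; "grip_width": opening from 0.0 (shut) to 1.0 (fully open); "grip_force": force on a finger pad.
Only numpy, scipy, OpenCV 4.12 (cv2) and the standard library are available. Lean on these libraries where they do the work, as an engineer would, in place of code of your own. Each camera call takes 0.05 s, during which the arm holds its last target. There are 200 camera calls.

## Task

The warming rack on the marver is filled in the order of its dots, and its one-dot pocket already holds the amber billet: lay the blue glass billet flat in the two-dot (middle) pocket and let go of it, without dropping it. Then switch the rack on by turning the red isolator lever clockwise from OFF (white mark) right round to ON (green mark) so that it stays there by itself. Leave the amber and green billets, the aluminium pan and the black isolator lever as they are.

Things in the scene. Friction and masses are not known exactly. Their poses are not given: they have to be found in the camera images.
- rack: warming rack fixed to the bench, 152 x 204 mm: aluminium floor 20 mm above the bench, white walls 12 mm higher; three open pockets 116 mm long (x), 42 mm wide (y), 65 mm apart along y, 23 mm walls between. Dots on the -x ledge: one at y = +65 mm, two at y = 0, three at y = -65 mm. Origin: underside, below the centre of the two-dot pocket.
- pocket2 (a point): centre of the two-dot pocket's floor, 20 mm above the bench; axes as the rack's (x along the pocket's length). Fingertips do not fit in a pocket beside a billet: hold the billet by the part above the walls, fingertips at least 13 mm above its underside.
- blue_billet: blue glass billet, a flat-sided bar 100 mm long (x), 30 mm wide (y), 40 mm high (z), about 0.3 kg, edges rounded 3 mm. Origin at the centre of its underside. It starts lying on the bench, along x give or take 0.5 rad; it and the green one may change places. To be loaded, either way round.
- green_billet: green glass billet, a flat-sided bar 100 mm long (x), 30 mm wide (y), 40 mm high (z), about 0.3 kg, edges rounded 3 mm. Origin at the centre of its underside. Lies on the bench; leave it.
- amber_billet: amber glass billet, a flat-sided bar 100 mm long (x), 30 mm wide (y), 40 mm high (z), about 0.3 kg, edges rounded 3 mm. Origin at the centre of its underside. Lies in the one-dot pocket; leave it.
- red_base: red isolator: grey box 120 x 120 mm fixed to the bench, top at 60 mm, yellow top plate, red lever. Origin at the centre of its underside, directly below the lever's vertical axis. A white mark on its top at +y is OFF, a green mark at +x is ON. Yaw within 0.35 rad of zero at any start; the two isolators may change places.
- red_switch (a joint): red lever's angle, rad, clockwise from above: 0 = OFF (along the box's +y), 1.571 = ON (along +x); hard stops at both. An over-centre spring holds it at either: it resists with up to 0.35 N m (6 N pushed 60 mm from the axis), springs back to OFF if left short of half way (0.785), snaps to ON and stays once past it. Starts at OFF. This is the one to turn on.
- red_tip (a point): outer end of the red lever, 82 mm from its vertical axis, 84 mm above the bench. The lever is a bar 18 mm wide, its underside 70 mm and top 98 mm above the bench (10 mm of room over the box), from 13 mm behind the axis to the tip, on a round hub 34 mm in diameter (48 mm at its foot). It can be pushed on its side or pinched.
- black_base: black isolator: grey box 120 x 120 mm fixed to the bench, top at 60 mm, bare metal top plate, black lever. Origin at the centre of its underside, directly below the lever's vertical axis. A white mark on its top at +y is OFF, a green mark at +x is ON. Yaw within 0.35 rad of zero at any start; the two isolators may change places.
- black_switch (a joint): black lever's angle, rad, clockwise from above: 0 = OFF (along the box's +y), 1.571 = ON (along +x); hard stops at both. An over-centre spring holds it at either: it resists with up to 0.35 N m (6 N pushed 60 mm from the axis), springs back to OFF if left short of half way (0.785), snaps to ON and stays once past it. Starts at ON; leave it. Shaped as the red one.
- pan: empty aluminium pan, a loose shallow bowl 150 mm across and 35 mm high, at the far side of the bench; origin at the centre of its underside. Leave it.

How it is judged:
By the outcome, as a careful person would: the job done as asked, in the order asked, and still so for the second after the job is handed in, with the robot touching nothing.
It also fails if it takes over 51 s, if anything falls off the work surface, if the arm or the gripper's body presses on something with over 40 N, if the wrist force passes 120 N, or if a joint passes its speed limit or range.

## Working session

There is one attempt and no reset: what is moved stays moved. The work goes in short steps, Python scripts to look and compute and a tool call to move; the robot and the scene stay as the last step left them, time stands still between calls to the robot, and variables do not carry over. Pictures are saved under pics/ and viewed, at most 10 in all, crops included, and the job is handed in when it is done.

```bash
ls; mkdir -p pics
```

Run:
```python
from rig import ctrl
import cv2
for n in("scene","side"):
    im=ctrl.capture(n); cv2.imwrite(f"pics/{n}0.png",im[:,:,::-1]); print(n,ctrl.calibration(n))
s=ctrl.sense(); print(s); print(ctrl.calibration("wrist"))
```

```text
pics
rig.py
scene {'fx': 409.3773989907389, 'fy': 409.3773989907389, 'cx': 277.87473693610747, 'cy': 203.80044416388944, 'position': array([1408.89060971,  261.02172579,  771.95908386]), 'attitude': array([-0.25899313,  0.53033405,  0.72985743, -0.34492966])}
side {'fx': 434.66385122055425, 'fy': 434.66385122055425, 'cx': 288.0149551689807, 'cy': 211.59093002536326, 'position': array([191.2560645 , 557.42810334, 799.27816154]), 'attitude': array([ 0.12672159, -0.30465514,  0.87480096, -0.35475366])}
{'time_s': 0.1, 'joints': array([-1.43140258e+00,  3.13400562e-01,  1.49834843e+00, -1.07325735e-05,
        1.33101963e+00, -2.23387489e-01]), 'dq': array([-0.0009716 , -0.00278993, -0.00277391,  0.00049681, -0.00072903,
       -0.00062606]), 'tau': array([ 4.45351252e-03, -4.12897146e+01, -2.60145092e+01, -1.52545072e-04,
        3.01433603e-03,  4.02820977e-07]), 'eef_pos': array([ 186.29932393, -490.80029464,  404.19362679]), 'ee_rot': array([-5.87689098e-04,  9.83593379e-01,  1.80398776e-01,  1.94790116e-05]), 'force': array([-0.02602154,  0.3909241 ,  0.81565334]), 'wrist_torque': array([ 0.01697848, -0.01369073, -0.00238142]), 'grip_force': 0.0, 'grip_width': 0.9960135622390748}
{'fx': 326.2874461607964, 'fy': 326.2874461607964, 'cx': 276.5941313269093, 'cy': 214.0005489270631, 'position': array([ 263.1250459 , -462.65862499,  373.87139774]), 'attitude': array([ 0.13239328,  0.81231839, -0.56049389, -0.09196441])}
```

View pics/scene0.png

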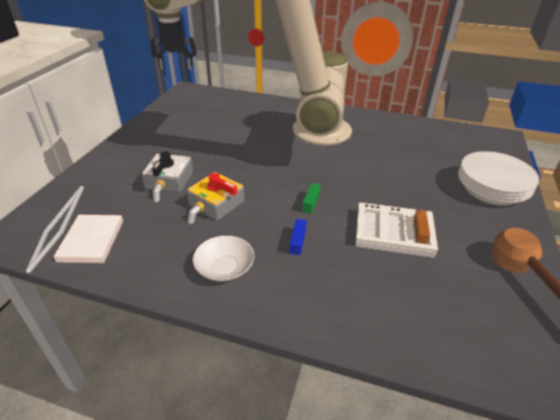

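View pics/side0.png

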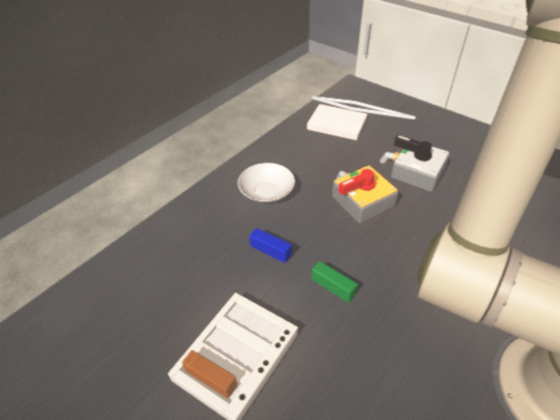

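The scene view shows the blue billet at (298,237), green at (312,197), rack at (396,229) with the amber billet at its +y end, and the red isolator at (216,193) with black to its left. In the side view they are at blue (271,245), rack (235,355) and red (365,190).

Create h.py:
```python
from rig import ctrl
import cv2, numpy as np
from scipy.spatial.transform import Rotation as R
def rot(q): return R.from_quat(np.r_[q[1:],q[0]]).as_matrix()
def rays(c,px):
    px=np.atleast_2d(px).astype(float)
    d=np.c_[(px[:,0]-c["cx"])/c["fx"],(px[:,1]-c["cy"])/c["fy"],np.ones(len(px))]
    return d@rot(c["attitude"]).T
def onz(c,px,z):
    d=rays(c,px); p=np.array(c["position"]); return p+d*((z-p[2])/d[:,2])[:,None]
def tri(c1,p1,c2,p2):
    a,b=rays(c1,p1)[0],rays(c2,p2)[0]; P,Q=np.array(c1["position"]),np.array(c2["position"])
    t=np.linalg.lstsq(np.c_[a,-b],Q-P,rcond=None)[0]
    u,v=P+a*t[0],Q+b*t[1]; return (u+v)/2,np.linalg.norm(u-v)
def mask(im,name):
    h=cv2.cvtColor(im,cv2.COLOR_RGB2HSV)
    lo,hi={"blue":((110,150,60),(130,255,255)),"green":((50,120,30),(85,255,255)),"red":((0,200,120),(4,255,255)),"yellow":((20,180,120),(32,255,255))}[name]
    return cv2.inRange(h,lo,hi)
def big(m):
    cs,_=cv2.findContours(m,cv2.RETR_EXTERNAL,cv2.CHAIN_APPROX_NONE)
    return max(cs,key=cv2.contourArea)[:,0,:]
def tool(w_delta):  # world vec -> tool axes
    return rot(ctrl.sense()["ee_rot"]).T@np.array(w_delta)
```

Run:
```python
from h import *
C={n:ctrl.calibration(n) for n in("scene","side")}
I={n:cv2.imread(f"pics/{n}0.png")[:,:,::-1].copy() for n in C}
for k,z in(("blue",20),("green",20),("red",88),("yellow",60)):
    c={}
    for n in C:
        b=big(mask(I[n],k)); M=cv2.moments(b.reshape(-1,1,2)); c[n]=(M['m10']/M['m00'],M['m01']/M['m00'])
        print(k,n,np.round(c[n],1),onz(C[n],c[n],z).round(0)[0],cv2.contourArea(b))
    print(tri(C["scene"],c["scene"],C["side"],c["side"]))
print(onz(C["scene"],(396,227),30),onz(C["side"],(235,354),30))
```

```text
blue scene [297.4 236.6] [634.  79.  20.] 365.5
blue side [270.2 244.7] [633.  76.  20.] 723.5
(array([633.14476942,  77.47060291,  19.93608403]), np.float64(2.4035163787597735))
green scene [310.8 197.9] [460.  72.  20.] 291.0
green side [333.7 281. ] [459.  69.  20.] 845.5
(array([459.30732744,  70.4997873 ,  20.33980031]), np.float64(2.4066062150865624))
red scene [218.6 183.9] [ 567. -174.   88.] 214.5Traceback (most recent call last):
  File "<stdin>", line 7, in <module>
  File "h.py", line 21, in big
    return max(cs,key=cv2.contourArea)[:,0,:]
           ~~~^^^^^^^^^^^^^^^^^^^^^^^^
ValueError: max() iterable argument is empty
```

Run:
```python
from h import *
print(rot(ctrl.calibration("wrist")["attitude"])[:,2])
C={n:ctrl.calibration(n) for n in("scene","side")}
I={n:cv2.imread(f"pics/{n}0.png")[:,:,::-1].copy() for n in C}
for n in C:
    b=big(mask(I[n],"blue")); P=onz(C[n],b,20)[:,:2].astype(np.float32); 
    m=cv2.fitLine(P,cv2.DIST_L2,0,.01,.01).ravel(); print(n,m, np.arctan2(m[1],m[0]))
# rack by hand corners (side view, top outer)
print(onz(C["side"],[(237,295),(298,331),(171,371),(235,412)],32).round(0))
print(onz(C["scene"],[(358,205),(436,209),(355,245),(436,250)],32).round(0))
print(tool([300,300,0]))
```

```text
[-0.29782001 -0.11200001 -0.94802913]
scene [9.8983240e-01 1.4223874e-01 6.3286664e+02 7.8679718e+01] 0.14272279
side [ 9.995752e-01 -2.914543e-02  6.328668e+02  7.572116e+01] -0.029149557
[[593. 230.  32.]
 [443. 217.  32.]
 [575. 424.  32.]
 [435. 404.  32.]]
[[464. 212.  32.]
 [411. 427.  32.]
 [630. 230.  32.]
 [583. 429.  32.]]
[ 3.86937187e+02 -1.74010130e+02  2.96821277e-01]
```

>>> send_path --motion '[50,-22,0,0,0,0.1,95,-42,0,0,0,0.2,140,-62,0,0,0,0.3,185,-82,0,0,0,0.3,230,-102,0,0,0,0.3,275,-122,0,0,0,0.3,320,-142,0,0,0,0.3,365,-162,0,0,0,0.3]' --aperture 1.0

```text
time_s: 0.9
eef_pos: [471.2, -208.0, 404.6]
ee_rot: [-0.0, 1.0, 0.031, -0.0]
force: [-0.5, -1.5, -0.1]
grip_width: 0.998
grip_force: 0.0
```

Run:
```python
from h import *
s=ctrl.sense();print(s["time_s"],s["joints"].round(2)); print(tool(np.r_[530,-150,404]-s["eef_pos"]))
```

```text
0.9 [-0.64  0.29  1.53 -0.    1.32  0.86]
[ 62.31631666 -54.20166608   0.54731648]
```

>>> send_path --motion '[30,-27,0,0,0,0,60,-54,0,0,0,0,62,-54,0,0,0,0,62,-54,0,0,0,0]'

```text
time_s: 1.3
eef_pos: [528.8, -151.7, 404.1]
ee_rot: [-0.0, 0.999, 0.032, -0.001]
force: [-0.9, -0.1, 0.3]
grip_width: 0.999
grip_force: 0.0
```

Run:
```python
from h import *
import pickle
c=ctrl.calibration("wrist"); im=ctrl.capture("wrist"); cv2.imwrite("pics/w1.png",im[:,:,::-1]); pickle.dump(c,open("w1.pkl","wb"))
```

```text
(no output)
```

View pics/w1.png

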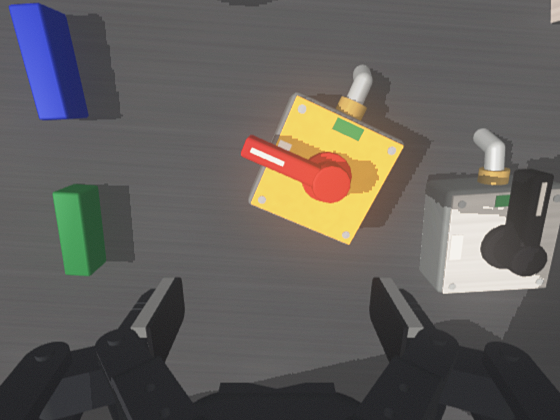

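The wrist view shows the red lever from hub (330,178) to tip (248,147), with the yellow plate corners near (296,94), (403,144), (350,244), (250,203). The blue billet is at (50,60), and the black isolator is at the right.

>>> send_path --motion '[8,-50,0,0,0,0,16,-100,0,0,0,0,24,-150,0,0,0,0,33,-200,0,0,0,0,42,-250,0,0,0,0,50,-299,0,0,0,0,50,-299,0,0,0,0,50,-299,0,0,0,0]'

```text
time_s: 2.15
eef_pos: [559.6, 149.2, 404.5]
ee_rot: [0.0, 1.0, 0.032, -0.0]
force: [0.3, -0.9, -0.2]
grip_width: 0.999
grip_force: 0.0
```

Run:
```python
from h import *
import pickle
c=ctrl.calibration("wrist"); im=ctrl.capture("wrist"); cv2.imwrite("pics/w2.png",im[:,:,::-1]); pickle.dump(c,open("w2.pkl","wb"))
# red isolator from w1
c=pickle.load(open("w1.pkl","rb")); im=cv2.imread("pics/w1.png")[:,:,::-1].copy()
h=cv2.cvtColor(im,cv2.COLOR_RGB2HSV); print(h[220,300],h[110,310],h[155,270],h[180,335])
y=cv2.inRange(h,(18,120,60),(34,255,255)); r=cv2.inRange(h,(0,150,80),(6,255,255))|cv2.inRange(h,(174,150,80),(180,255,255))
rb=big(r); m=cv2.bitwise_or(y,r); 
b=big(m&cv2.bitwise_not(cv2.dilate(r,np.ones((5,5)))))
print("plate",cv2.boxPoints(cv2.minAreaRect(b)).round(0).tolist())
P=onz(c,b,60)[:,:2].astype(np.float32); q=cv2.minAreaRect(P);print(q,cv2.boxPoints(q).round(1).tolist())
P=onz(c,rb,98)[:,:2].astype(np.float32); print("lever",P[P[:,1].argmax()],P[P[:,1].argmin()],cv2.minAreaRect(P))
```

```text
[ 24 146 244] [ 24 146 244] [  7  70 240] [  3 177 233]
plate [[247.0, 202.0], [297.0, 95.0], [404.0, 145.0], [354.0, 252.0]]
((548.1005859375, -198.31231689453125), (111.92053985595703, 111.8112564086914), 69.99868774414062) [[476.3999938964844, -231.8000030517578], [581.5, -270.0], [619.7999877929688, -164.8000030517578], [514.7000122070312, -126.5999984741211]]
lever [ 571.6825  -119.94418] [ 545.8686  -214.46927] ((564.6175537109375, -169.6856689453125), (97.99180603027344, 41.56385803222656), 66.70166778564453)
```

View pics/w2.png

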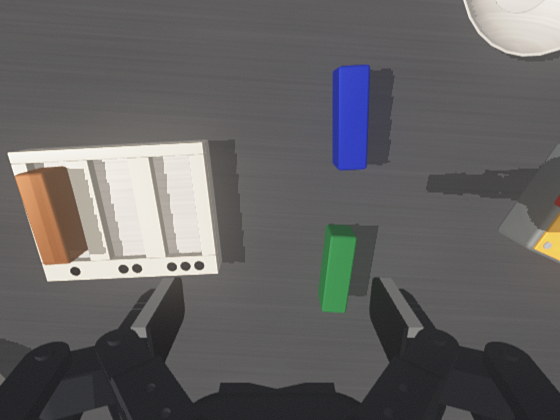

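The second wrist view shows the blue billet's top at (352,115), the rack outline (10,152)–(207,142)–(217,273)–(47,280), dots along the lower ledge with the two-dot pocket at about (128,210), and green at (338,268).

>>> send_path --motion '[-4,-47,0,0,0,0,-8,-94,0,0,0,0,-11,-141,0,0,0,0,-11,-141,0,0,0,0,-11,-141,0,0,0,0]'

```text
time_s: 2.7
eef_pos: [540.3, 288.2, 404.6]
ee_rot: [0.0, 1.0, 0.031, -0.0]
force: [0.5, 0.0, -0.6]
grip_width: 1.0
grip_force: 0.0
```

Run:
```python
from h import *
import pickle
c=ctrl.calibration("wrist"); im=ctrl.capture("wrist"); cv2.imwrite("pics/w3.png",im[:,:,::-1]); pickle.dump(c,open("w3.pkl","wb"))
T={}
for n in("w2","w3"):
    c=pickle.load(open(n+".pkl","rb")); im=cv2.imread(f"pics/{n}.png")[:,:,::-1].copy(); h=cv2.cvtColor(im,cv2.COLOR_RGB2HSV)
    m=mask(im,"blue"); v=h[:,:,2]; vals=v[m>0]; t,_=cv2.threshold(vals.reshape(-1,1),0,255,cv2.THRESH_OTSU)
    top=cv2.morphologyEx(m&((v>t)*255).astype(np.uint8),cv2.MORPH_OPEN,np.ones((3,3)))
    b=big(top); bx=cv2.boxPoints(cv2.minAreaRect(b)); print(n,"otsu",t,bx.round(0).tolist())
    T[n]=(c,cv2.minAreaRect(b)[0])
    q=cv2.minAreaRect(onz(c,b,40)[:,:2].astype(np.float32)); print("blue top",q)
    full=big(m); q=cv2.minAreaRect(onz(c,full,40)[:,:2].astype(np.float32)); print(" full@40",q)
    w=cv2.inRange(h,(0,0,150),(180,60,255)); w[330:]=0
    cs,_=cv2.findContours(w,cv2.RETR_EXTERNAL,cv2.CHAIN_APPROX_NONE)
    cs=[k for k in cs if cv2.contourArea(k)>3000 and k[:,0,1].mean()>100]
    for k in cs:
        q=cv2.minAreaRect(onz(c,k[:,0],32)[:,:2].astype(np.float32)); print(" white",cv2.contourArea(k),q,cv2.boundingRect(k))
print(tri(*T["w2"],*T["w3"]))
```

```text
w2 otsu 169.0 [[338.0, 168.0], [339.0, 66.0], [367.0, 66.0], [366.0, 168.0]]
blue top ((632.0205078125, 77.7449951171875), (97.19970703125, 27.580476760864258), 6.421193599700928)
 full@40 ((631.68701171875, 79.81375122070312), (98.43568420410156, 34.069801330566406), 6.7709527015686035)
 white 19099.5 ((513.4780883789062, 320.39361572265625), (153.8026123046875, 204.50421142578125), 6.540973663330078) (7, 141, 211, 141)
w3 otsu 158.0 [[475.0, 158.0], [489.0, 49.0], [519.0, 53.0], [505.0, 162.0]]
blue top ((631.9131469726562, 78.37268829345703), (97.31849670410156, 28.734323501586914), 6.988264560699463)
 full@40 ((630.8462524414062, 87.42650604248047), (98.38306427001953, 48.297515869140625), 6.806777000427246)
 white 24516.5 ((513.228515625, 320.6355895996094), (153.30992126464844, 203.85354614257812), 6.5610032081604) (141, 132, 197, 142)
(array([634.43581958,  77.82753209,  39.64350201]), np.float64(0.017245466256626554))
```

View pics/w3.png

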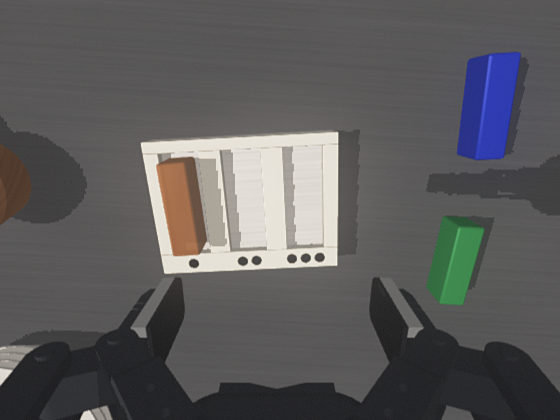

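Run:
```python
from h import *
import pickle
a=.1143; ctr=np.array([513.35,320.5]); Rz=np.array([[np.cos(a),-np.sin(a)],[np.sin(a),np.cos(a)]])
def pix(c,P):
    q=(np.atleast_2d(P)-c["position"])@rot(c["attitude"]); return np.c_[q[:,0]/q[:,2]*c["fx"]+c["cx"],q[:,1]/q[:,2]*c["fy"]+c["cy"]].astype(np.float32)
cor={}
for n in("w2","w3"):
    c=pickle.load(open(n+".pkl","rb")); im=cv2.imread(f"pics/{n}.png"); g=cv2.cvtColor(im,cv2.COLOR_BGR2GRAY); h=cv2.cvtColor(im,cv2.COLOR_BGR2HSV)
    for ax in(0,1):
        s=np.arange(-84,85,3) if ax==0 else np.arange(-42,43,2)
        L=np.c_[s,0*s+5] if ax==0 else np.c_[0*s-20,s]
        W=ctr+L@Rz.T; p=pix(c,np.c_[W,0*s+32]); v=cv2.remap(g,p[:,0].copy(),p[:,1].copy(),1).ravel()
        print(n,ax," ".join(f"{i}:{j}" for i,j in zip(s,v)))
    w=cv2.inRange(h,(0,0,150),(180,60,255)); w[330:]=0
    cs,_=cv2.findContours(w,0,1); k=max([k for k in cs if k[:,0,1].mean()>100],key=cv2.contourArea)
    cor[n]=(c,cv2.approxPolyDP(cv2.convexHull(k),8,True)[:,0].astype(float)); print(cor[n][1].tolist())
c2,p2=cor["w2"];c3,p3=cor["w3"]
for f in(lambda p:p[(p[:,0]-p[:,1]).argmax()],lambda p:p[(p[:,0]+p[:,1]).argmax()],lambda p:p[(p[:,0]-p[:,1]).argmin()],lambda p:p[(p[:,0]+p[:,1]).argmin()]):
    print(tri(c2,f(p2),c3,f(p3)))
```

```text
w2 0 -84:103 -81:105 -78:106 -75:235 -72:237 -69:131 -66:72 -63:70 -60:159 -57:236 -54:236 -51:148 -48:181 -45:191 -42:167 -39:166 -36:166 -33:167 -30:162 -27:189 -24:207 -21:179 -18:170 -15:167 -12:169 -9:168 -6:183 -3:213 0:183 3:172 6:168 9:170 12:166 15:202 18:220 21:182 24:177 27:172 30:168 33:171 36:171 39:196 42:195 45:198 48:172 51:165 54:171 57:168 60:164 63:219 66:238 69:240 72:240 75:222 78:126 81:107 84:107
w2 1 -42:238 -40:235 -38:235 -36:235 -34:235 -32:235 -30:235 -28:235 -26:235 -24:235 -22:235 -20:232 -18:232 -16:233 -14:232 -12:232 -10:232 -8:232 -6:232 -4:232 -2:232 0:231 2:232 4:220 6:168 8:170 10:171 12:171 14:169 16:134 18:131 20:138 22:235 24:196 26:173 28:175 30:175 32:175 34:175 36:175 38:175 40:175 42:175
[[202.0, 142.0], [217.0, 273.0], [47.0, 280.0], [8.0, 152.0]]
w3 0 -84:99 -81:99 -78:102 -75:224 -72:230 -69:98 -66:70 -63:66 -60:156 -57:229 -54:231 -51:139 -48:180 -45:219 -42:217 -39:219 -36:219 -33:222 -30:218 -27:221 -24:220 -21:222 -18:220 -15:221 -12:221 -9:222 -6:221 -3:220 0:219 3:222 6:221 9:221 12:221 15:222 18:222 21:221 24:224 27:221 30:221 33:225 36:225 39:221 42:224 45:224 48:223 51:220 54:225 57:224 60:218 63:223 66:227 69:227 72:228 75:209 78:113 81:100 84:101
w3 1 -42:230 -40:227 -38:227 -36:227 -34:227 -32:227 -30:228 -28:227 -26:227 -24:227 -22:228 -20:224 -18:223 -16:223 -14:223 -12:223 -10:223 -8:224 -6:223 -4:224 -2:222 0:222 2:222 4:222 6:222 8:222 10:160 12:162 14:161 16:161 18:162 20:130 22:206 24:213 26:164 28:167 30:166 32:166 34:165 36:165 38:166 40:166 42:165
[[337.0, 132.0], [336.0, 265.0], [164.0, 272.0], [141.0, 142.0]]
(array([599.34170883, 228.26053539,  28.57748741]), np.float64(0.38074693262997106))
(array([448.4708665 , 211.5595178 ,  30.88686467]), np.float64(0.023931365173293515))
(array([427.10874359, 412.84965001,  31.70129278]), np.float64(0.36816163366348614))
(array([576.8911767 , 429.40482018,  31.37578682]), np.float64(0.018806387850132035))
```

Rack top measures about 31 mm and billet top 39.6 mm, both agreeing with the text. The billet is at (632,78) with yaw 0.118, and pocket2 is at about (517,321) with yaw 0.114. The view shows the two-dot pocket at (250,200) empty.

>>> send_path --motion '[16,43,20,0,0,-0.02,32,86,40,0,0,-0.04,48,129,60,0,0,-0.055,64,172,80,0,0,-0.055,78,215,100,0,0,-0.055,78,215,120,0,0,-0.055,78,215,120,0,0,-0.055,78,215,120,0,0,-0.055]'

```text
time_s: 3.55
eef_pos: [631.1, 78.7, 285.5]
ee_rot: [0.0, 0.998, 0.058, 0.0]
force: [-0.2, -0.2, 0.5]
grip_width: 1.0
grip_force: 0.0
```

Run:
```python
from h import *
c=ctrl.calibration("wrist"); im=ctrl.capture("wrist"); cv2.imwrite("pics/w4.png",im[:,:,::-1])
h=cv2.cvtColor(im,cv2.COLOR_RGB2HSV); m=mask(im,"blue"); v=h[:,:,2]; t,_=cv2.threshold(v[m>0].reshape(-1,1),0,255,cv2.THRESH_OTSU)
b=big(cv2.morphologyEx(m&((v>t)*255).astype(np.uint8),cv2.MORPH_OPEN,np.ones((3,3))))
q=cv2.minAreaRect(onz(c,b,40)[:,:2].astype(np.float32)); print(q); s=ctrl.sense(); print(s["eef_pos"]); print(tool(np.r_[q[0],189]-s["eef_pos"]), s["joints"].round(2))
x=rot(s["ee_rot"])[:,0]; print(np.arctan2(x[1],x[0]))
```

```text
((632.6564331054688, 77.86392974853516), (97.20817565917969, 27.68367576599121), 6.6974568367004395)
[631.19171009  79.40396189 286.12697383]
[ 1.11341631  1.6709231  97.12947276] [-0.06  0.66  1.28 -0.    1.2   1.39]
0.11730798931945667
```

Aligned, so I'll descend 97 mm and close gently.

>>> send_path --motion '[1,1,30,0,0,0,1,1,60,0,0,0,1,1,80,0,0,0,1,1,92,0,0,0,1,1,97,0,0,0,1,1,97,0,0,0]'

```text
time_s: 4.2
eef_pos: [632.5, 79.2, 188.4]
ee_rot: [0.0, 0.998, 0.059, 0.0]
force: [0.0, 0.9, -1.0]
grip_width: 1.001
grip_force: 0.0
```

>>> send_path --motion '[0,0,0,0,0,0,0,0,0,0,0,0,0,0,0,0,0,0,0,0,0,0,0,0,0,0,0,0,0,0,0,0,0,0,0,0,0,0,0,0,0,0,0,0,0,0,0,0]' --aperture 0.0 --force 50

```text
time_s: 5.0
eef_pos: [632.5, 78.9, 188.4]
ee_rot: [0.0, 0.998, 0.059, 0.001]
force: [-1.1, 0.1, 5.7]
grip_width: 0.344
grip_force: 51.8
```

>>> send_path --motion '[0,0,-15,0,0,0,0,0,-40,0,0,0,0,0,-65,0,0,0,0,0,-85,0,0,0,0,0,-95,0,0,0,0,0,-95,0,0,0,0,0,-95,0,0,0]'

```text
time_s: 5.7
eef_pos: [632.1, 79.0, 281.7]
ee_rot: [-0.0, 0.998, 0.059, -0.001]
force: [0.4, -0.6, -2.7]
grip_width: 0.345
grip_force: 51.0
```

Run:
```python
from h import *
s=ctrl.sense(); c=ctrl.calibration("wrist"); im=ctrl.capture("wrist"); 
print(s["force"],s["grip_width"]); print(tool(np.r_[517,321,s["eef_pos"][2]]-s["eef_pos"]))
b=big(mask(im,"blue")); P=onz(c,b,s["eef_pos"][2]-149)[:,:2].astype(np.float32); print(cv2.minAreaRect(P), s["eef_pos"])
cv2.imwrite("pics/w5.png",im[:,:,::-1])
```

```text
[ 0.36844844 -0.55889994 -2.67391928] 0.3445672249928834
[ -85.82515905 -253.88043554    0.30319498]
((638.1976318359375, 78.75901794433594), (99.93148040771484, 29.309345245361328), 6.799248695373535) [632.06663484  78.96488901 281.74944294]
```

View pics/w5.png

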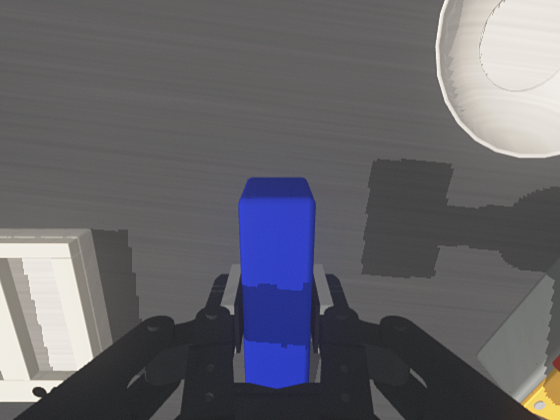

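The billet is held square and centred between the fingers, spanning (240–315, 180–385). I'll carry it over the rack.

>>> send_path --motion '[-11,-32,0,0,0,0,-25,-74,0,0,0,0,-40,-118,0,0,0,0,-55,-162,0,0,0,0,-70,-206,0,0,0,0,-80,-236,0,0,0,0,-86,-254,0,0,0,0,-86,-254,0,0,0,0]'

```text
time_s: 6.55
eef_pos: [515.7, 323.1, 281.5]
ee_rot: [0.0, 0.998, 0.06, -0.001]
force: [0.0, -1.0, -1.7]
grip_width: 0.337
grip_force: 50.9
```

>>> send_path --motion '[0,0,0,0,0,0]'

```text
time_s: 6.65
eef_pos: [517.0, 320.9, 281.8]
ee_rot: [0.0, 0.998, 0.059, -0.001]
force: [0.3, -0.7, -1.5]
grip_width: 0.338
grip_force: 50.9
```

Run:
```python
from h import *
s=ctrl.sense(); c=ctrl.calibration("wrist"); im=ctrl.capture("wrist"); 
print(tool(np.r_[517,321,210]-s["eef_pos"]),s["eef_pos"])
x=rot(s["ee_rot"])[:,0]; print(np.arctan2(x[1],x[0]))
cv2.imwrite("pics/w6.png",im[:,:,::-1])
```

```text
[ 3.96425493e-02 -1.00402584e-01  7.18050756e+01] [517.04477053 320.94560989 281.80512222]
0.11834028814517383
```

View pics/w6.png

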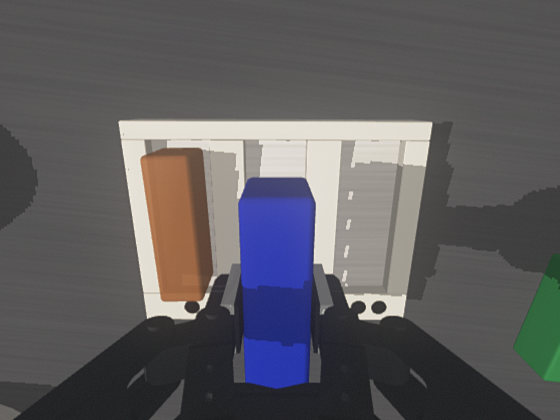

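The two-dot pocket at columns 245–306 is centred under the billet at 240–315. Lowering.

>>> send_path --motion '[0,0,20,0,0,0,0,0,40,0,0,0,0,0,52,0,0,0,0,0,60,0,0,0,0,0,65,0,0,0,0,0,69,0,0,0,0,0,72,0,0,0,0,0,72,0,0,0]'

```text
time_s: 7.5
eef_pos: [517.1, 321.1, 210.7]
ee_rot: [-0.0, 0.998, 0.059, 0.0]
force: [-0.1, 0.4, -1.8]
grip_width: 0.342
grip_force: 51.0
```

Run:
```python
from h import *
s=ctrl.sense();print(s["eef_pos"],s["force"],s["wrist_torque"])
```

```text
[517.05709797 321.10413123 210.70825357] [-0.11869794  0.40202476 -1.84872832] [-0.03206781 -0.02703832 -0.02200806]
```

>>> send_path --motion '[0,0,1,0,0,0,0,0,2,0,0,0,0,0,2,0,0,0]'

```text
time_s: 7.8
eef_pos: [517.0, 321.1, 208.7]
ee_rot: [-0.0, 0.998, 0.059, 0.0]
force: [1.0, 0.7, -1.4]
grip_width: 0.341
grip_force: 51.0
```

>>> send_path --motion '[0,0,1,0,0,0,0,0,1,0,0,0]'

```text
time_s: 8.0
eef_pos: [517.1, 321.2, 208.3]
ee_rot: [-0.0, 0.998, 0.059, 0.0]
force: [-2.7, -0.6, 4.8]
grip_width: 0.336
grip_force: 51.6
```

Contact: force is up 6 N. I'll release to a partial opening, then rise.

>>> send_path --motion '[0,0,0,0,0,0,0,0,0,0,0,0,0,0,0,0,0,0,0,0,0,0,0,0]' --aperture 0.52

```text
time_s: 8.4
eef_pos: [517.1, 321.1, 207.6]
ee_rot: [-0.0, 0.998, 0.059, -0.0]
force: [-0.7, 0.7, -0.3]
grip_width: 0.519
grip_force: 0.0
```

>>> send_path --motion '[0,0,-10,0,0,0,0,0,-30,0,0,0,0,0,-60,0,0,0,0,0,-100,0,0,0,0,0,-140,0,0,0,0,0,-180,0,0,0,0,0,-180,0,0,0]'

```text
time_s: 9.1
eef_pos: [517.0, 321.2, 394.5]
ee_rot: [-0.002, 0.998, 0.059, 0.005]
force: [1.1, -0.2, -0.4]
grip_width: 0.518
grip_force: 0.0
```

Run:
```python
from h import *
c=ctrl.calibration("wrist");im=ctrl.capture("wrist"); cv2.imwrite("pics/w7.png",im[:,:,::-1])
h=cv2.cvtColor(im,cv2.COLOR_RGB2HSV); m=mask(im,"blue"); b=big(m)
print(cv2.minAreaRect(onz(c,b,60)[:,:2].astype(np.float32)))
s=ctrl.sense();print(s["eef_pos"],s["joints"].round(2))
```

```text
((517.1392211914062, 321.033203125), (95.0062026977539, 26.26508331298828), 7.1999592781066895)
[516.88961555 321.07377463 391.0666065 ] [ 0.36  0.51  1.25 -0.    1.38  1.82]
```

View pics/w7.png

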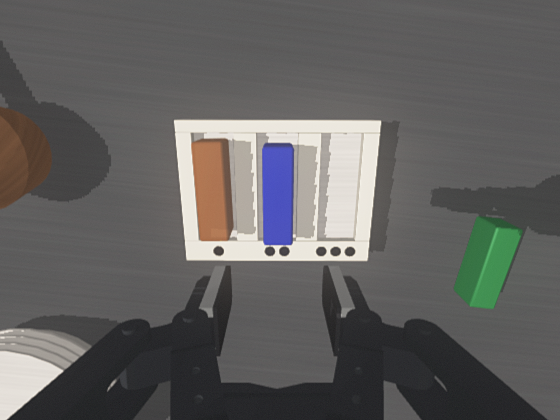

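The blue billet lies square in the two-dot pocket at (278,193), released, with amber and green undisturbed. Now to the red lever, closing the fingers on the way.

>>> send_path --motion '[-4,50,0,0,0,0.06,-8,100,0,0,0,0.12,-12,150,0,0,0,0.18,-16,200,0,0,0,0.24,-20,250,0,0,0,0.3,-24,300,0,0,0,0.36,-27,350,0,0,0,0.42,-31,400,0,0,0,0.467]' --aperture 0.0 --force 20

```text
time_s: 9.95
eef_pos: [532.8, -80.6, 387.0]
ee_rot: [-0.0, 0.985, -0.175, -0.001]
force: [0.8, 0.8, 0.3]
grip_width: -0.001
grip_force: 0.0
```

>>> send_path --motion '[-24,45,10,0,0,0,-24,45,20,0,0,0,-24,45,20,0,0,0,-24,45,20,0,0,0]'

```text
time_s: 10.35
eef_pos: [495.6, -112.0, 367.6]
ee_rot: [-0.0, 0.985, -0.173, -0.0]
force: [1.0, 0.6, 0.2]
grip_width: -0.002
grip_force: 0.0
```

Run:
```python
from h import *
import pickle
c=ctrl.calibration("wrist");im=ctrl.capture("wrist"); cv2.imwrite("pics/w8.png",im[:,:,::-1])
c1=pickle.load(open("w1.pkl","rb")); i1=cv2.imread("pics/w1.png")[:,:,::-1].copy()
def red(im,c):
    h=cv2.cvtColor(im,cv2.COLOR_RGB2HSV); r=cv2.inRange(h,(0,150,80),(6,255,255))|cv2.inRange(h,(174,150,80),(180,255,255))
    b=big(r); P=onz(c,b,98); return b[P[:,1].argmax()],P[P[:,1].argmax()],cv2.minAreaRect(P[:,:2].astype(np.float32))
a,b=red(i1,c1),red(im,c); print(a,b); print(tri(c1,a[0],c,b[0]))
h=cv2.cvtColor(im,cv2.COLOR_RGB2HSV); y=big(cv2.inRange(h,(18,120,60),(34,255,255)))
print(cv2.minAreaRect(onz(c,y,60)[:,:2].astype(np.float32)))
s=ctrl.sense();x=rot(s["ee_rot"])[:,0]; print(s["eef_pos"],np.arctan2(x[1],x[0]))
```

```text
(array([241, 151], dtype=int32), array([ 571.68251498, -119.94418156,   98.        ]), ((564.6175537109375, -169.6856689453125), (97.99180603027344, 41.56385803222656), 66.70166778564453)) (array([250, 120], dtype=int32), array([ 569.4144517 , -119.68469916,   98.        ]), ((555.11669921875, -166.56517028808594), (97.26976776123047, 41.344932556152344), 80.15410614013672))
(array([ 569.15397091, -118.13119797,   80.15206967]), np.float64(0.0740305423358692))
((548.2286376953125, -198.28587341308594), (111.78099060058594, 111.89309692382812), 70.0343017578125)
[ 495.79793037 -111.80448675  367.92806594] -0.3477874941009291
```

View pics/w8.png

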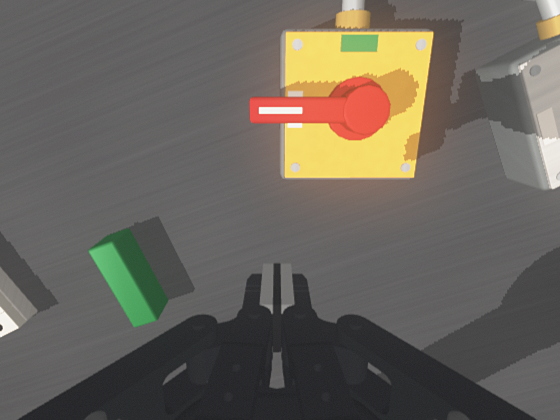

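The lever points left from hub (362,108) to tip (250,110), still OFF. The plate centre re-measures at (548,-198) with yaw -0.349, and the tool is now aligned with the box. I'll descend beside the box and then sweep.

>>> send_path --motion '[0,0,40,0,0,0,0,0,80,0,0,0,0,0,110,0,0,0,0,0,120,0,0,0,0,0,120,0,0,0]'

```text
time_s: 10.9
eef_pos: [495.7, -112.1, 247.3]
ee_rot: [-0.0, 0.985, -0.173, -0.001]
force: [0.3, -0.3, -0.2]
grip_width: -0.001
grip_force: 0.0
```

>>> send_path --motion '[25,2,0,0,0,0,45,3,0,0,0,0,55,3,0,0,0,0,62,3,0,0,0,0,70,1,0,0,0,0,78,0,0,0,0,0]'

```text
time_s: 11.5
eef_pos: [568.5, -139.1, 249.0]
ee_rot: [0.0, 0.985, -0.173, -0.001]
force: [-9.7, 0.9, 2.7]
grip_width: -0.001
grip_force: 3.5
```

Run:
```python
from h import *
s=ctrl.sense();d=s["eef_pos"][:2]-[548.2,-198.3];a=-.349;print(d@[np.cos(a),np.sin(a)],d@[-np.sin(a),np.cos(a)],s["wrist_torque"])
```

```text
-1.2232275247825002 62.591160466752505 [-0.02718307  1.36345863 -0.09485046]
```

Contact and turning (10 N). Continuing along the arc from (−1,63).

>>> send_path --motion '[8,1,0,0,0,0,16,2,0,0,0,0,24,4,0,0,0,0,32,9,0,0,0,0,40,14,0,0,0,0,46,19,0,0,0,0,51,25,0,0,0,0,54,29,0,0,0,0]'

```text
time_s: 12.3
eef_pos: [609.6, -185.9, 247.8]
ee_rot: [0.0, 0.985, -0.174, 0.0]
force: [0.1, -0.1, -0.4]
grip_width: 0.004
grip_force: 0.0
```

>>> send_path --motion '[0,0,0,0,0,0]'

```text
time_s: 12.4
eef_pos: [609.4, -185.8, 247.7]
ee_rot: [0.0, 0.985, -0.174, 0.0]
force: [0.5, 0.5, -0.5]
grip_width: -0.001
grip_force: 0.0
```

No force left, so it has probably snapped. I'll back off on the +y side, rise and look.

>>> send_path --motion '[0,-10,-5,0,0,0,-5,-30,-30,0,0,0,-15,-50,-70,0,0,0,-30,-50,-110,0,0,0,-60,-50,-140,0,0,0,-100,-50,-140,0,0,0,-120,-50,-140,0,0,0,-120,-50,-140,0,0,0]'

```text
time_s: 13.2
eef_pos: [512.1, -95.3, 388.8]
ee_rot: [-0.0, 0.985, -0.173, 0.0]
force: [-0.4, -0.2, 0.3]
grip_width: 0.0
grip_force: 0.0
```

Run:
```python
from h import *
ws=ctrl.capture("wrist"); sc=ctrl.capture("scene"); 
cv2.imwrite("pics/fin.png",cv2.resize(np.hstack([ws,sc]),(800,300))[:,:,::-1])
c=ctrl.calibration("wrist"); h=cv2.cvtColor(ws,cv2.COLOR_RGB2HSV); r=cv2.inRange(h,(0,150,80),(6,255,255))|cv2.inRange(h,(174,150,80),(180,255,255))
P=onz(c,big(r),98)[:,:2]; t=P[np.linalg.norm(P-[548.2,-198.3],axis=1).argmax()]-[548.2,-198.3]
print("tip",t,"clockwise from OFF",np.pi/2-.349-np.arctan2(t[1],t[0]))
```

```text
tip [ 80.20006818 -21.80202194] clockwise from OFF 1.4872273993451752
```

View pics/fin.png

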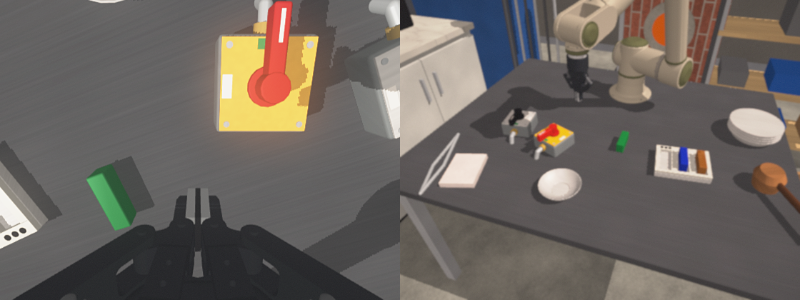

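The red lever lies over the green mark: (268,90) to (282,5) in the left half. In the scene half, blue is in the middle pocket and everything else is in place.

```bash
python3 -c "
from rig import ctrl; print(ctrl.finish_job())"
```

```text
the job is handed in; nothing more can be done
None
```

The blue billet lies flat and released in the two-dot pocket, and the red lever is turned to ON and stays there; I left everything else alone and handed the job in at about 13 s.

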